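# Lock the telescopic specimen stop at its working length

## Robot

A 6-joint arm with a two-finger parallel gripper is mounted at the origin on a cart in front of the work surface, level with it; the furniture and walls round the work are solid. World frame = base frame: x ahead of the robot, y to its left, z up, the work surface at z = 0. Lengths are in m, angles in degrees, forces in N, time in s.
With the tool pointing down it reaches from about 0.4 to 0.825 m from the base axis. Payload 7 kg.
Tool frame: the origin (TCP) lies midway between the tips of the shut fingers; the grasp point (between the pads) lies r.hold_point_z behind it (r.hold_point_z is the distance from the TCP to the grasp point, in m); z points along the fingers, x is the direction in which the jaws open and shut, and the axes are right-handed (so a half turn about z gives the same grasp; the last joint's range is limited). The gripper opens to 88 mm and grips with 3 to 60 N. Pads are 19 mm wide; open, the fingers measure 130 mm over their backs; the gripper's body (78 mm by 193 mm) begins 47 mm behind the grasp point.
Start: joints at [-47.321, 20.546, 0.682, 0, -70.136, -16.507], TCP at [0.298, -0.606, 0.227] pointing down, gripper open.
Joint ranges: [-176.03, 176.03], [-82.01, 121.73], [-58.28, 71.71], [-173.87, 95.51], [-174.79, -0.11], [-173.66, 173.66]. Speed limits (degrees/s): [136.94, 136.94, 172.46, 180, 180, 180].

## Interface

Orientations are given as [roll, pitch, yaw] about the fixed x, y, z axes, in that order (R = Rz(yaw) Ry(pitch) Rx(roll)).
In Python, from plant import get_state, viewer, close_job, r gives the robot as it stands.
- The arm moves only by the tool apply_moves, never from a script. Its argument "plan" is a list of rows, each a list of 3 entries, a list of its own where there are three numbers: the closure in counts, from 0 (fully open) to 255 (shut), then the shift along the tool's x, y, z in units of 50 mm (1.0 is 50 mm), then the turn about the tool's z in units of 6 degrees (1.0 is 6 degrees). A call has 1 to 12 rows; each row shifts and turns the commanded pose from where the row before left it, along the tool's axes as they then stand; what a row does not reach is not made up. A row lasts 1/8 s, in which the tool goes at most 62.5 mm and 10.7 degrees, less where a joint would pass 70% of its speed; a pose out of reach is approached as far as the arm can. A call is refused whole if a number of a shift passes 1 or a number of a turn 1, either way. A call with a gripper value outside its range is refused whole. The fingers move at their own pace and stop on an object; "squeeze" is the grip in N (left out, the last holds). Time passes only in rows, so rows that do not move let the fingers close. It gives the time, the measured TCP pose, the force and the opening at its end, in the units of the state.
- get_state(): the state, without advancing time (a new reading comes with each control period).
- viewer.capture(name): name is "side" or "top" or "wrist"; returns a dict with "frame" (420x560x3 uint8, blue, green, red), "K" (3x3 intrinsics, pixels), "R" (3x3) and "t" (3): a world point X has camera coordinates R X + t; the wrist camera has in their place "mount" (4x4, takes a point from camera to tool coordinates, whose origin is the TCP and whose axes are the tool frame's). Camera axes: x right, y down, z forward; pixel columns grow to the right and rows downward; lengths in m; the calibration is good to about 2 mm. The wrist camera is an equidistant fisheye: a pixel r from the principal point sees the ray r / f radians off the axis. A picture is of the moment at which its call begins: read the wrist's pose just before it. There is no depth.
- close_job(): hands the job in, once; it reports no verdict.
The state is a dict: "time_s": time; "joints": joint angles; "qd": joint speeds; "joint_torque": joint torques, N m; "tcp_pos": TCP position; "eef_rot": TCP orientation; "contact_force": force on the tool from outside, world axes, zero at the start; "moment": the same for the moment, N m; "gripper_width": finger opening in m.
Only numpy, scipy, OpenCV 4.12 (cv2) and the standard library are available. Lean on these libraries where they do the work, as an engineer would, in place of code of your own. Each camera call takes 0.05 s, during which the arm holds its last target.

## Task

Set the telescopic specimen stop to its working length: squeeze the tube's two spring buttons flush, slide the square tube into its sleeve until both buttons pop out through the slots in the sleeve's sides. Then tighten the wing knob on top of the sleeve, clockwise from above, until it has clearly slipped at its set torque, let go, and leave the things standing round the stop where they are.

Things in the scene. Friction and masses are not known exactly. Their poses are not given: they have to be found in the camera images.
- mouth (a point): Centre of the open mouth of the fixed aluminium square sleeve, on the tube's axis, 75 mm above the worktop. The sleeve is 40 x 40 mm outside, wall 4 mm, 150 mm long, and runs level from here along this frame's +y; z is up, x across. The side walls are bevelled inside the mouth: a button flush within 2 mm slips under them, one standing out is stopped.
- slots (a point): Point on the sleeve's axis midway between its two side slots (in the +x and the -x wall, each 24 mm along y, 12 mm high), 45 mm from the mouth along +y. Same axes as the mouth. The sleeve stands on a grey base plate (100 x 135 x 8 mm, under the sleeve only) that is screwed down.
- tube_buttons (a point): Point on the axis of the sliding steel square tube (30 x 30 mm), midway between its two dark spring buttons; at the start 35 to 60 mm outside the mouth. It slides in along this frame's +y. The buttons sit in the tube's +x and -x faces: oblongs 20 mm along y, 8 mm high, standing 7 mm out (44 mm over both). Fingers closing along x from above can pinch both.
- tube_tail (a point): Point on the tube's axis 80 mm behind (-y of) the buttons: a free place to hold the tube, still 35 mm outside the mouth when the tube is locked. The tube ends 30 mm further back in a black end plate 44 x 44 x 10 mm. Below the tube is only the worktop, 60 mm down. Sliding takes about 2 N, up to 8 N with the buttons held in by the wall.
- wing (a point): Centre of the black wing of the torque-limited knob, 127 mm above the worktop, on the sleeve 105 mm from the mouth along +y. The wing is a flat bar 40 mm long along this frame's x, 12 mm thick along y (grip it across y), 28 mm high; its underside is 18 mm above the sleeve, on a thin stem with a 6 mm boss. Clockwise from above tightens.
- stop_tube (a joint): How far the tube is slid in, m: starts at 0 to 0.025; the buttons' front edges meet the mouth at 0.050; the buttons are in the slots at 0.105 (2 mm play either way); travel ends at 0.120. Fingers over the buttons cannot enter the sleeve: pinch only the rear (-y) halves, so that the front halves go in pressed.
- button_near (a joint): How far the button on the -x side is pressed in, m: 0 out, 0.007 flush with the tube's face (4 N at first, 7 N at the end), 0.006 while held in by the sleeve's wall, 0 when out in its slot (2 mm proud of the sleeve). Once 5 mm of its length is inside the mouth the wall keeps it in and the fingers can let go.
- button_far (a joint): The same for the button on the +x side.
- knob_screw (a joint): Turn of the clamp screw, rad, growing clockwise from above: starts at 0.3 to 0.8 and is tight at its stop at 1.2. It turns easily (0.04 N m).
- knob_clutch (a joint): Turn of the wing relative to the screw, rad, growing clockwise: 0 at the start; it grows only when the wing slips, at about 0.26 N m, once the screw is tight. A slip of 0.3 rad is ample.
- beaker_mid (a point): Centre, half-way up, of the loose glass beaker, 60 mm across, 82 mm high. To be left alone.
- weight_a_mid (a point): Centre of the larger loose brass weight, 42 mm across, 29 mm high. To be left alone.
- weight_b_mid (a point): Centre of the smaller loose brass weight, 34 mm across, 23 mm high. To be left alone.

How it is judged:
By the outcome, as a careful person would: the job done as asked, in the order asked, and still so for the second after the job is handed in, with the robot touching nothing.
It also fails if it takes over 51 s, if anything falls off the work surface, if the arm or the gripper's body presses on something with over 40 N, if the wrist force passes 120 N, or if a joint passes its speed limit or range.

## Working session

There is one attempt and no reset: what is moved stays moved. The work goes in short steps, Python scripts to look and compute and a tool call to move; the robot and the scene stay as the last step left them, time stands still between calls to the robot, and variables do not carry over. Pictures are saved under pics/ and viewed, and the job is handed in when it is done.

Besides the shell and the picture viewer there is one more tool, called after "Call:" as a command line: name --argument value ..., lists and objects as JSON in quotes. apply_moves: Moves the arm, as the interface text tells. Its arguments: {"type":"object","properties":{"plan":{"type":"array","items":{"type":"array"}},"squeeze":{"type":"number"}},"required":["plan"]}

```bash
mkdir -p pics; ls
python3 - <<'E'
from plant import get_state, viewer, r
import cv2,numpy as np
s=get_state();print(s, r.hold_point_z)
for n in("side","top","wrist"):
    c=viewer.capture(n);cv2.imwrite(f"pics/a_{n}.png",c["frame"])
    for k in c:
        if k!="frame":print(n,k,np.round(c[k],4).tolist())
E
```

```text
pics
{'time_s': 0.0, 'joints': array([-4.73215455e+01,  2.05915700e+01,  6.33216415e-01, -1.95162526e-02,
       -7.01380324e+01, -1.65062671e+01]), 'qd': array([ 0.01018214, -0.02307624,  0.01828527,  0.00473245, -0.02612354,
       -0.07138996]), 'joint_torque': array([-1.84200426e-04, -5.82722247e+01,  2.93054473e+01,  6.99724987e+00,
        6.84153638e-03, -1.90401124e-04]), 'tcp_pos': array([ 0.29745942, -0.6053579 ,  0.22561886]), 'eef_rot': array([-1.79990203e+02, -9.76266999e-02,  1.16165533e+02]), 'contact_force': array([0.15435753, 0.11393088, 0.02585302]), 'moment': array([ 0.00065657, -0.05594571,  0.01960015]), 'gripper_width': 0.08756793393863713} 0.0188
side K [[491.3191, 0.0, 269.8368], [0.0, 491.3191, 214.6465], [0.0, 0.0, 1.0]]
side R [[-0.9787, -0.2044, 0.0194], [-0.1332, 0.56, -0.8178], [0.1563, -0.8029, -0.5752]]
side t [0.5871, 0.1052, 0.9158]
top K [[502.2443, 0.0, 275.0443], [0.0, 502.2443, 204.2745], [0.0, 0.0, 1.0]]
top R [[0.0275, -0.9996, 0.0117], [-0.9882, -0.0289, -0.1505], [0.1507, -0.0074, -0.9885]]
top t [0.1057, 0.5636, 0.8831]
wrist K [[325.1923, 0.0, 282.7581], [0.0, 325.1923, 209.2915], [0.0, 0.0, 1.0]]
wrist mount [[1.0, 0.0003, -0.0016, 0.0006], [0.0002, 0.9599, 0.2804, -0.0763], [0.0016, -0.2804, 0.9599, -0.1578], [0.0, 0.0, 0.0, 1.0]]
```

View pics/a_side.png

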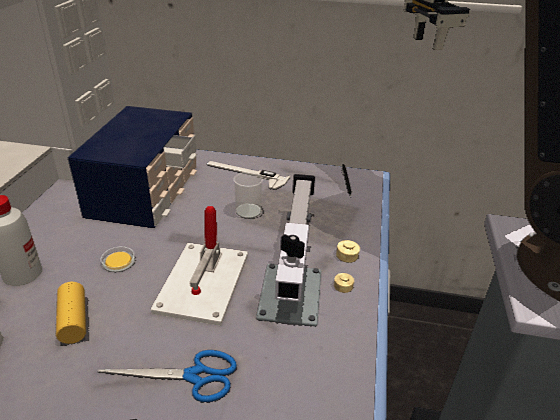

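View pics/a_top.png

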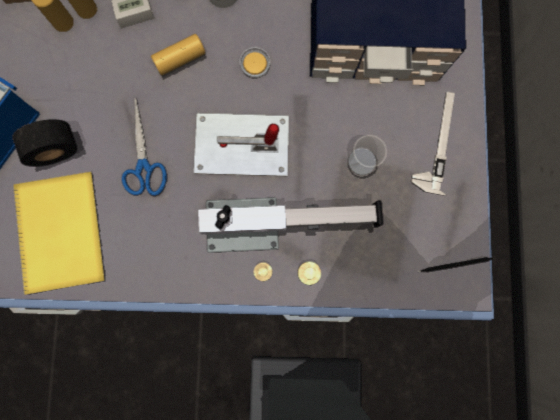

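View pics/a_wrist.png

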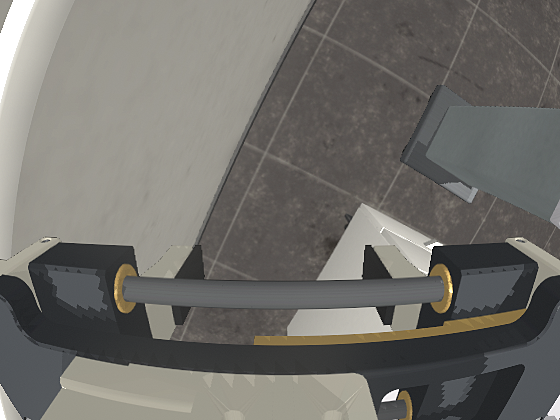

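```bash
cat > h.py <<'E'
import numpy as np,cv2
from plant import get_state, viewer, r
from scipy.spatial.transform import Rotation as Ro
def ray(c,u,v):
    K=np.array(c["K"]);R=np.array(c["R"]);t=np.array(c["t"])
    d=R.T@np.linalg.solve(K,[u,v,1.]);return -R.T@t,d
def atz(c,u,v,z):
    o,d=ray(c,u,v);return o+d*(z-o[2])/d[2]
def proj(c,X):
    X=np.atleast_2d(X);p=X@np.array(c["R"]).T+np.array(c["t"]);K=np.array(c["K"])
    return np.c_[K[0,0]*p[:,0]/p[:,2]+K[0,2],K[1,1]*p[:,1]/p[:,2]+K[1,2]]
def wproj(c,s,X):
    M=np.array(c["mount"]);K=np.array(c["K"])
    R=Ro.from_euler('xyz',s["eef_rot"],degrees=True).as_matrix()
    X=np.atleast_2d(X);pt=(X-s["tcp_pos"])@R
    pc=(pt-M[:3,3])@M[:3,:3]
    rr=np.hypot(pc[:,0],pc[:,1]);th=np.arctan2(rr,pc[:,2])
    return np.c_[K[0,0]*th*pc[:,0]/rr+K[0,2],K[1,1]*th*pc[:,1]/rr+K[1,2]]
def watz(c,s,u,v,z):
    M=np.array(c["mount"]);K=np.array(c["K"])
    x=(u-K[0,2])/K[0,0];y=(v-K[1,2])/K[1,1];th=np.hypot(x,y)
    d=np.array([np.sin(th)*x/th,np.sin(th)*y/th,np.cos(th)])
    R=Ro.from_euler('xyz',s["eef_rot"],degrees=True).as_matrix()
    o=R@M[:3,3]+s["tcp_pos"];d=R@M[:3,:3]@d
    return o+d*(z-o[2])/d[2]
def crop(f,u0,u1,v0,v1,k,name):
    im=cv2.resize(f[v0:v1,u0:u1],None,fx=k,fy=k,interpolation=cv2.INTER_CUBIC);cv2.imwrite("pics/"+name,im)
E
python3 - <<'E'
from h import *
c=viewer.capture("top");crop(c["frame"],190,390,180,290,4,"b_top.png")
c=viewer.capture("side");crop(c["frame"],220,400,160,335,3.4,"b_side.png")
E
```

```text
(no output)
```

View pics/b_top.png

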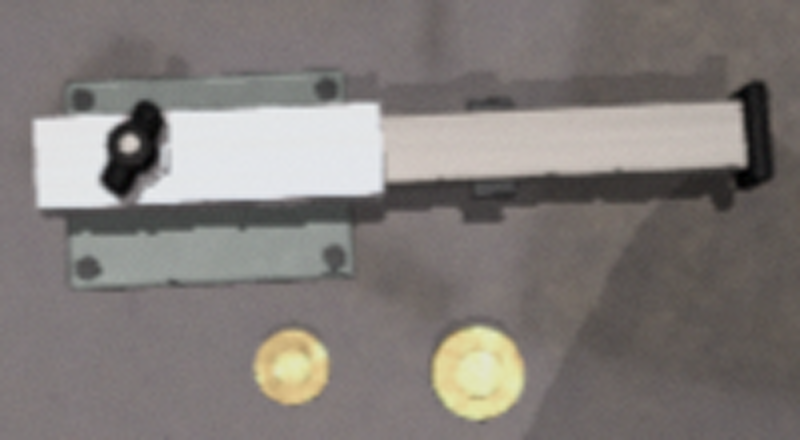

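View pics/b_side.png

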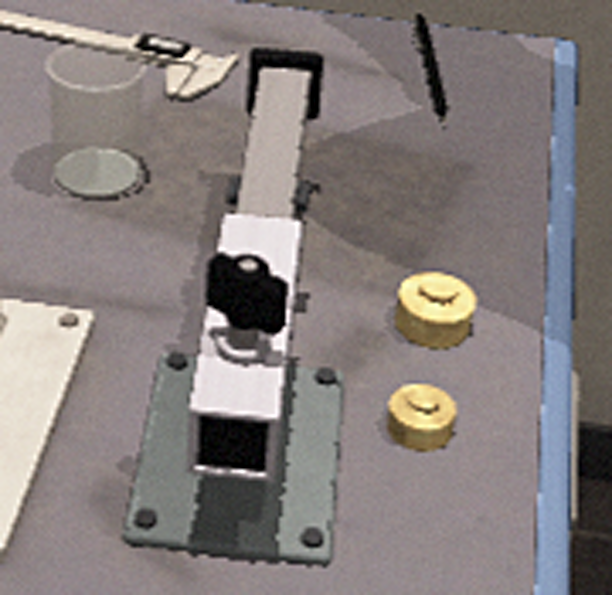

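Run:
```python
from h import *
c=viewer.capture("top")
P=lambda u,v,z:atz(c,190+u/4,180+v/4,z)
for n,u,v,z in [("sl",33,120,.095),("sl",380,102,.095),("sl",38,208,.095),("sl",384,192,.095),
 ("tub+x",388,116,.09),("tub+x",740,102,.09),("tub-x",388,182,.09),("tub-x",745,166,.09),
 ("bt+",468,102,.079),("bt+",514,102,.079),("bt-",472,192,.079),("bt-",515,190,.079),("plate",772,82,.097),("plate",772,187,.097),
 ("wing",113,190,.141),("wing",150,105,.141),("knob",130,143,.141),("wa",478,372,.029),("wb",291,367,.023)]:
    print(n,np.round(P(u,v,z),4))
for z,u,v in[(0,369,168),(.082,369,150)]: print("beaker",np.round(atz(c,u,v,z),4))
s=viewer.capture("side")
f=lambda u,v:(220+u/3.4,160+v/3.4)
for n,u,v,z in [("mouthtop-L",226,213,.095),("mouthtop-R",302,222,.095),("rear L",191,412,.095),("rear R",281,418,.095),("but L",231,190,.079),("but R",308,195,.079)]:
    print(n,np.round(atz(s,*f(u,v),z),4))
```

```text
sl [0.5384 0.2545 0.095 ]
sl [0.5507 0.1047 0.095 ]
sl [0.5003 0.2504 0.095 ]
sl [0.5115 0.102  0.095 ]
tub+x [0.5453 0.1009 0.09  ]
tub+x [ 0.556  -0.0528  0.09  ]
tub-x [0.5164 0.1002 0.09  ]
tub-x [ 0.5279 -0.0549  0.09  ]
bt+ [0.5542 0.0654 0.079 ]
bt+ [0.5548 0.045  0.079 ]
bt- [0.5143 0.0629 0.079 ]
bt- [0.5157 0.044  0.079 ]
plate [ 0.5641 -0.0653  0.097 ]
plate [ 0.5183 -0.0651  0.097 ]
wing [0.5043 0.2138 0.141 ]
wing [0.5397 0.2002 0.141 ]
knob [0.5238 0.2077 0.141 ]
wa [0.4369 0.0549 0.029 ]
wb [0.4369 0.1407 0.023 ]
beaker [ 0.6438 -0.0601  0.    ]
beaker [ 0.6577 -0.044   0.082 ]
mouthtop-L [0.5497 0.1067 0.095 ]
mouthtop-R [0.5103 0.1054 0.095 ]
rear L [0.5382 0.2575 0.095 ]
rear R [0.4988 0.2524 0.095 ]
but L [0.5541 0.0634 0.079 ]
but R [0.5127 0.0584 0.079 ]
```

```bash
cat >> h.py <<'E'
def tri(c1,p1,c2,p2):
    o1,d1=ray(c1,*p1);o2,d2=ray(c2,*p2)
    A=np.c_[d1,-d2];x=np.linalg.lstsq(A,o2-o1,rcond=None)[0]
    a=o1+d1*x[0];b=o2+d2*x[1];return (a+b)/2,np.linalg.norm(a-b)
def plan(s,tgt,yaw,n,rot_first=True):
    """n rows: shift per row in tool axes (shift by axes before the row's turn), from measured/commanded pose s=(pos,yaw)"""
    p,y0=s;dy=(yaw-y0+180)%360-180;y=y0;step=(np.array(tgt)-p)/n
    for i in range(n):
        a=np.radians(y);X=np.array([np.cos(a),np.sin(a),0]);Y=np.array([np.sin(a),-np.cos(a),0])
        print(i,[round(float(step@X/.05),3),round(float(step@Y/.05),3),round(float(-step[2]/.05),3)],"turn",round(-dy/n/6,3))
        y+=dy/n
E
python3 - <<'E'
from h import *
t=viewer.capture("top");s=viewer.capture("side")
print(tri(t,(272,129),s,(210,208)))
print(tri(t,(190+772/4,180+134/4-1),s,(220+287/3.4,160+52/3.4)))
g=get_state();p=(g["tcp_pos"],g["eef_rot"][2]);print(p,g["time_s"])
u=np.array([-.0777,.997,0]);b=np.array([.535,.054,0])-u*.0115;b[2]=.23
print(b);plan(p,b,184.45,15)
E
```

```text
(array([0.67970482, 0.13112336, 0.12148932]), np.float64(0.0011706274667940438))
(array([ 0.54362542, -0.06614937,  0.09277981]), np.float64(7.985527947717406e-05))
(array([ 0.29769314, -0.6057491 ,  0.22648891]), np.float64(116.1727303649237)) 0.45
[0.53589355 0.0425345  0.23      ]
0 [0.636, 0.666, -0.005] turn -0.759
1 [0.581, 0.715, -0.005] turn -0.759
2 [0.522, 0.758, -0.005] turn -0.759
3 [0.46, 0.798, -0.005] turn -0.759
4 [0.396, 0.832, -0.005] turn -0.759
5 [0.328, 0.86, -0.005] turn -0.759
6 [0.259, 0.884, -0.005] turn -0.759
7 [0.188, 0.901, -0.005] turn -0.759
8 [0.116, 0.914, -0.005] turn -0.759
9 [0.043, 0.92, -0.005] turn -0.759
10 [-0.03, 0.92, -0.005] turn -0.759
11 [-0.103, 0.915, -0.005] turn -0.759
12 [-0.175, 0.904, -0.005] turn -0.759
13 [-0.246, 0.887, -0.005] turn -0.759
14 [-0.316, 0.865, -0.005] turn -0.759
```

Call:
apply_moves --plan '[[0,[0.64,0.67,0],-0.76],[0,[0.58,0.71,0],-0.76],[0,[0.52,0.76,0],-0.76],[0,[0.46,0.8,0],-0.76],[0,[0.4,0.83,0],-0.76],[0,[0.33,0.86,0],-0.76],[0,[0.26,0.88,0],-0.76],[0,[0.19,0.9,0],-0.76],[0,[0.12,0.91,0],-0.76],[0,[0.04,0.92,0],-0.76],[0,[-0.03,0.92,0],-0.76],[0,[-0.1,0.8,0],-0.76]]'

```text
time_s: 1.95
tcp_pos: [0.4862, -0.0909, 0.2269]
eef_rot: [180.0, 0.0, 171.1]
contact_force: [0.6, 0.8, -0.8]
gripper_width: 0.0875
```

Run:
```python
from h import *
g=get_state();p=(g["tcp_pos"],g["eef_rot"][2]);print(p,g["time_s"],g["joints"],g["eef_rot"],g["qd"])
plan(p,[.536,.042,.2],184.45,3)
```

```text
(array([ 0.4862396 , -0.09093128,  0.2269356 ]), np.float64(171.0759116716483)) 1.95 [ 1.22226488e+01  3.31419430e+00 -2.14811355e+01  2.07394360e-03
 -6.51557496e+01 -2.11476013e+01] [1.79984107e+02 4.63052332e-02 1.71075912e+02] [ 3.44898865e+01  4.83176949e+00  5.00238628e+00  3.42121705e-02
 -2.60280050e-01  1.74154219e+00]
0 [-0.19, 0.927, 0.18] turn -0.743
1 [-0.262, 0.909, 0.18] turn -0.743
2 [-0.332, 0.886, 0.18] turn -0.743
```

Call:
apply_moves --plan '[[0,[0,0,0],0],[0,[0,0,0],0]]'

```text
time_s: 2.2
tcp_pos: [0.4856, -0.0926, 0.2266]
eef_rot: [-180.0, -0.0, 170.9]
contact_force: [-0.4, 0.3, 0.4]
gripper_width: 0.0877
```

Run:
```python
from h import *
g=get_state();p=(g["tcp_pos"],g["eef_rot"][2]);print(p,g["time_s"],g["qd"].max())
plan(p,[.536,.042,.2],184.45,3)
```

```text
(array([ 0.48563655, -0.09256897,  0.22657706]), np.float64(170.89213203398296)) 2.2 0.07381853084847137
0 [-0.19, 0.939, 0.177] turn -0.753
1 [-0.263, 0.921, 0.177] turn -0.753
2 [-0.335, 0.898, 0.177] turn -0.753
```

Call:
apply_moves --plan '[[60,[-0.19,0.94,0.2],-0.75],[60,[-0.26,0.92,0.2],-0.75],[60,[-0.33,0.9,0.15],-0.75],[60,[0,0,0],0],[60,[0,0,0],0]]'

```text
time_s: 2.82
tcp_pos: [0.5355, 0.0412, 0.1989]
eef_rot: [-180.0, -0.0, -175.7]
contact_force: [-0.3, -0.0, -0.7]
gripper_width: 0.0669
```

Run:
```python
from h import *
g=get_state();print(g["tcp_pos"],g["eef_rot"],g["gripper_width"])
c=viewer.capture("wrist");cv2.imwrite("pics/c_w.png",c["frame"])
```

```text
[0.53554573 0.04115249 0.19892123] [-1.79982329e+02 -3.97409574e-02 -1.75692447e+02] 0.06688394634774611
```

View pics/c_w.png

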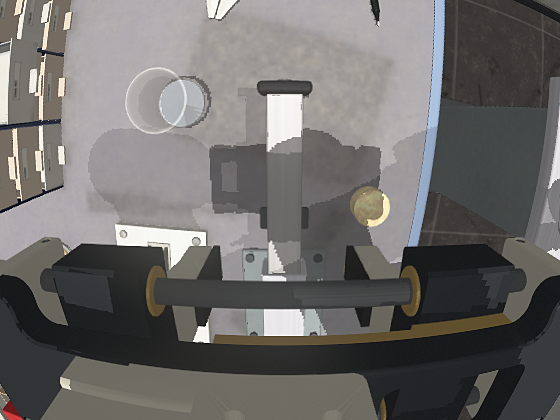

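Run:
```python
from h import *
c=cv2.imread("pics/c_w.png");crop(c,225,345,70,270,3,"c_wz.png")
crop(c,235,335,190,290,6,"c_wz2.png")
```

```text
(no output)
```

View pics/c_wz.png

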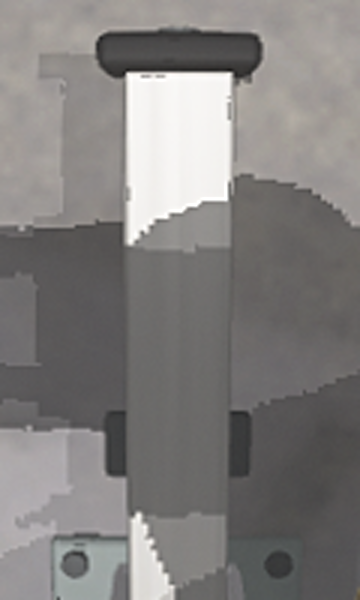

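View pics/c_wz2.png

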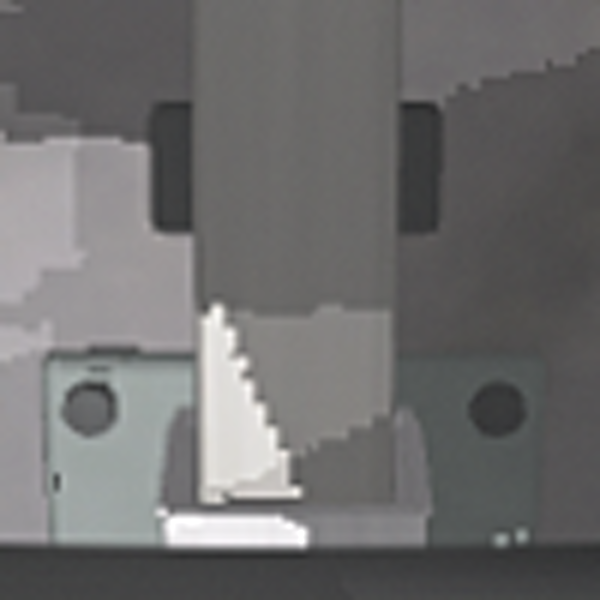

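Run:
```python
from h import *
c=viewer.capture("wrist");g=get_state()
f=lambda u,v:(235+u/6,190+v/6)
for n,u,v,z in[("L rear",150,101,.071),("L front",150,235,.079),("R rear",442,101,.071),("R front",442,235,.079),("mouthL",160,512,.095),("mouthR",431,512,.095)]:
    print(n,watz(c,g,*f(u,v),z))
h=lambda u,v:(225+u/3,70+v/3)
for n,u,v,z in[("plL",97,50,.075),("plR",263,50,.075),("tubL",126,72,.09),("tubR",232,72,.09),("tubL",128,450,.09),("tubR",228,450,.09)]:
    print(n,watz(c,g,*h(u,v),z))
```

```text
L rear [0.55551306 0.04777199 0.071     ]
L front [0.55396494 0.06655137 0.079     ]
R rear [0.511059   0.04445293 0.071     ]
R front [0.50981791 0.06326349 0.079     ]
mouthL [0.54949885 0.10521337 0.095     ]
mouthR [0.50864814 0.10218668 0.095     ]
plL [ 0.56433934 -0.0595647   0.075     ]
plR [ 0.51728235 -0.06314752  0.075     ]
tubL [ 0.55482812 -0.05262865  0.09      ]
tubR [ 0.5263905  -0.05478421  0.09      ]
tubL [0.54724941 0.05363618 0.09      ]
tubR [0.51850355 0.05149307 0.09      ]
```

Call:
apply_moves --plan '[[60,[0.02,0.06,0.6],0],[60,[0,0,0.8],0],[60,[0,0,0.8],0],[60,[0,0,0.5],0],[60,[0,0,0.14],0],[60,[0,0,0],0]]' --squeeze 25

```text
time_s: 3.68
tcp_pos: [0.5349, 0.0445, 0.0576]
eef_rot: [-180.0, 0.0, -175.7]
contact_force: [-0.5, -0.4, 0.6]
gripper_width: 0.0666
```

Run:
```python
from h import *
g=get_state();print(g["tcp_pos"],g["eef_rot"],g["gripper_width"],g["contact_force"])
c=viewer.capture("wrist");crop(c["frame"],140,430,150,350,2.7,"d_w.png")
c=viewer.capture("side");crop(c["frame"],250,370,150,260,5,"d_s.png")
c=viewer.capture("top");crop(c["frame"],250,400,170,260,5,"d_t.png")
```

```text
[0.53488819 0.04446734 0.05757243] [-1.79992990e+02  1.65527245e-02 -1.75656175e+02] 0.0665822758633445 [-0.46397798 -0.35693154  0.63701635]
```

View pics/d_w.png

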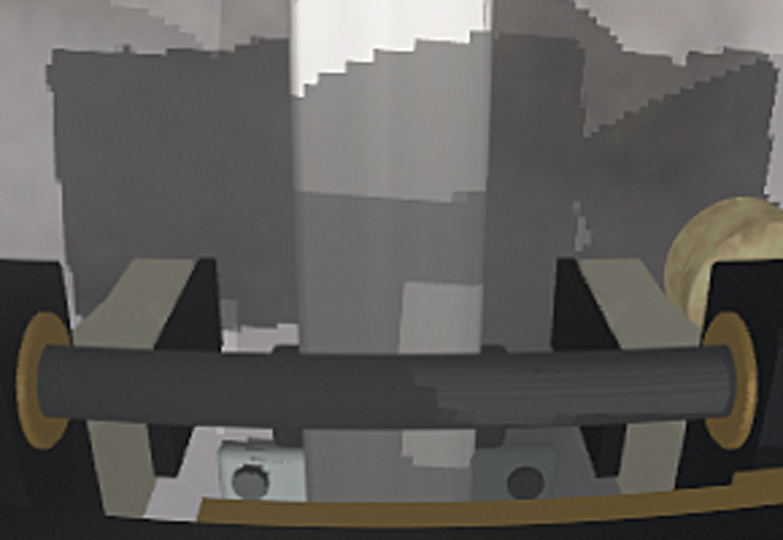

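View pics/d_s.png

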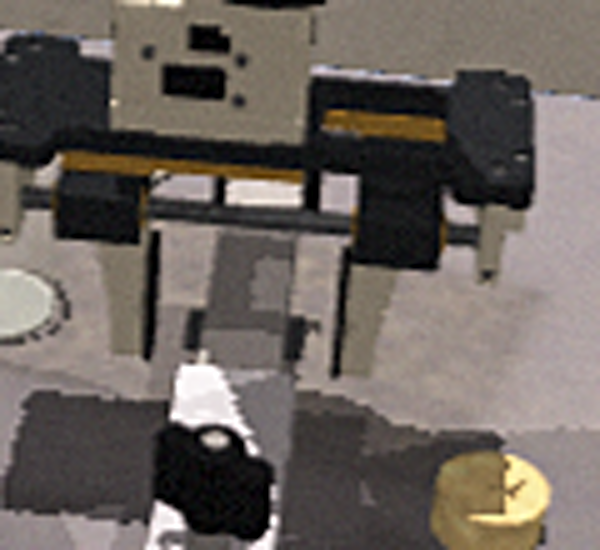

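Run:
```python
from h import *
c=viewer.capture("wrist");g=get_state()
f=lambda u,v:(140+u/2.7,150+v/2.7)
u=np.array([-.073,.9973,0]);x=np.array([.9973,.073,0])
B=[]
for n,a,b,z in[("L rear",272,345,.071),("R rear",505,345,.071),("L front",272,447,.079),("R front",505,445,.079)]:
    p=watz(c,g,*f(a,b),z);print(n,p,"along,across rel TCP",round((p-g["tcp_pos"])@u,4),round((p-g["tcp_pos"])@x,4))
for sx in(-1,1):
  for y in(-.0095,.0095):
    q=g["tcp_pos"]+u*y+x*sx*.0333;w=wproj(c,g,q)[0];print(sx,y,(w-[140,150])*2.7)
```

```text
L rear [0.55578895 0.04964567 0.071     ] along,across rel TCP 0.0029 0.0206
R rear [0.51225033 0.04627991 0.071     ] along,across rel TCP 0.0028 -0.023
L front [0.55451185 0.06745964 0.079     ] along,across rel TCP 0.0208 0.0207
R front [0.51082319 0.06361155 0.079     ] along,across rel TCP 0.0201 -0.0232
-1 -0.0095 [551.99758043 258.64826293]
-1 0.0095 [545.07883894 343.8188506 ]
1 -0.0095 [213.51483681 257.21853618]
1 0.0095 [220.02168727 342.35073247]
```

View pics/d_t.png

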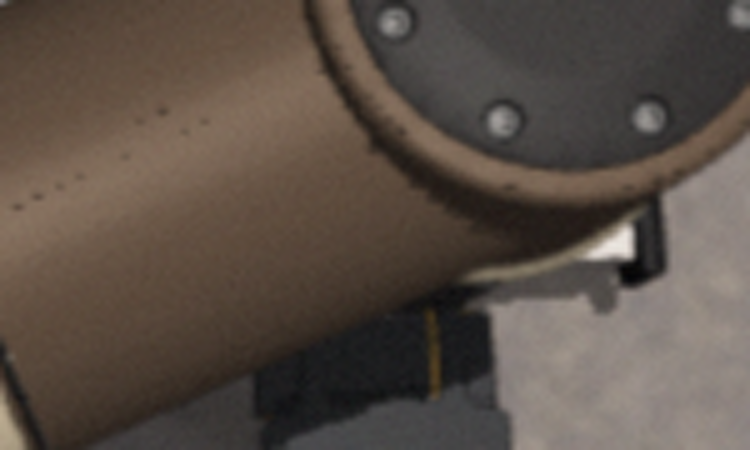

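Call:
apply_moves --plan '[[60,[0.024,-0.01,0],0],[110,[0,0,0],0],[160,[0,0,0],0],[200,[0,0,0],0],[200,[0,0,0],0],[200,[0,0,0],0]]' --squeeze 25

```text
time_s: 4.62
tcp_pos: [0.5343, 0.0447, 0.0572]
eef_rot: [180.0, 0.1, -175.6]
contact_force: [4.5, 0.3, -0.6]
gripper_width: 0.0299
```

Run:
```python
from h import *
g=get_state();print(g["tcp_pos"],g["eef_rot"],g["gripper_width"],g["contact_force"],g["moment"])
c=viewer.capture("wrist");crop(c["frame"],140,430,150,350,2.7,"e_w.png")
```

```text
[0.53434184 0.04472699 0.05715423] [ 1.79984820e+02  7.85624467e-02 -1.75600902e+02] 0.029863737319914145 [ 4.51098407  0.25004652 -0.64711602] [-0.03913475 -1.1471265  -0.15164181]
```

View pics/e_w.png

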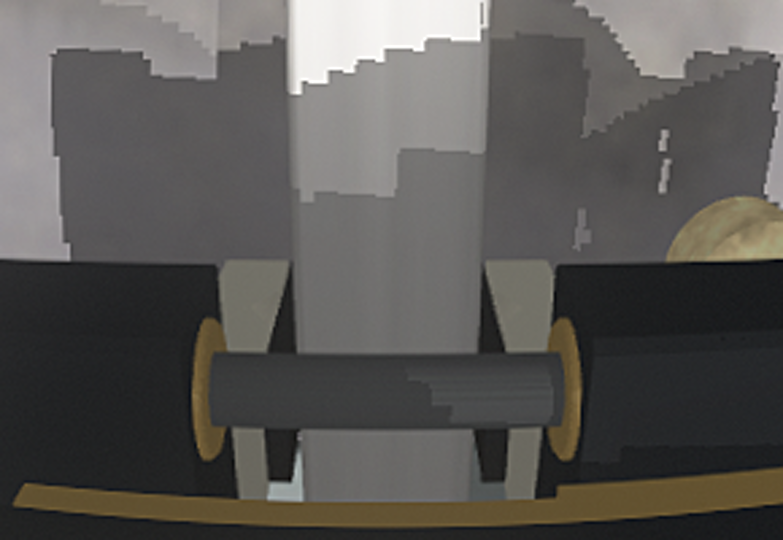

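Call:
apply_moves --plan '[[200,[-0.01,0.05,0],0.02],[200,[0,0.1,0],0],[200,[0,0.15,0],0],[200,[0,0.15,0],0],[200,[0,0.15,0],0],[200,[0,0.1,0],0],[200,[0,0,0],0]]'

```text
time_s: 5.55
tcp_pos: [0.5317, 0.0803, 0.0572]
eef_rot: [180.0, 0.0, -175.7]
contact_force: [3.5, 3.6, -2.0]
gripper_width: 0.0299
```

Call:
apply_moves --plan '[[200,[0,0.05,0],0],[200,[0,0.05,0],0],[200,[0,0.05,0],0],[200,[0,0.04,0],0],[200,[0,0,0],0]]'

```text
time_s: 6.18
tcp_pos: [0.5311, 0.089, 0.0572]
eef_rot: [180.0, 0.0, -175.7]
contact_force: [4.8, -0.3, -2.5]
gripper_width: 0.03
```

Run:
```python
from h import *
g=get_state();print(g["tcp_pos"],g["eef_rot"],g["gripper_width"],g["contact_force"],g["moment"])
c=viewer.capture("side");crop(c["frame"],250,350,170,260,6,"f_s.png")
c=viewer.capture("wrist");crop(c["frame"],140,430,150,350,2.7,"f_w.png")
```

```text
[0.53106234 0.08895386 0.05717205] [ 1.79993335e+02  3.96481230e-02 -1.75716132e+02] 0.029955881463648058 [ 4.84169927 -0.29735029 -2.48898364] [-0.03703523 -1.50762449  0.11809562]
```

View pics/f_s.png

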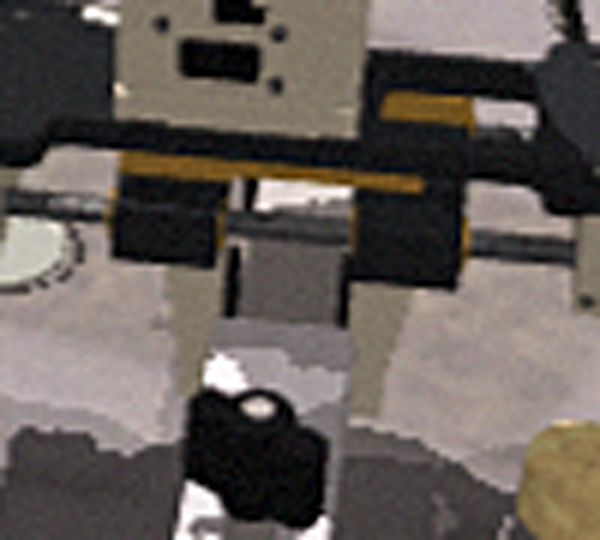

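View pics/f_w.png

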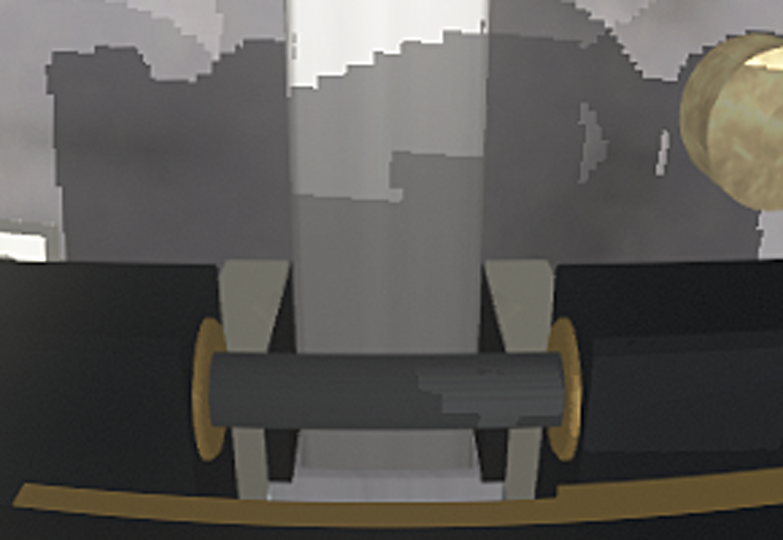

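Call:
apply_moves --plan '[[200,[0,0.03,0],0],[200,[0,0.02,0],0],[200,[0,0,0],0]]'

```text
time_s: 6.65
tcp_pos: [0.5309, 0.0913, 0.0572]
eef_rot: [-180.0, 0.0, -175.7]
contact_force: [6.1, -1.7, -2.5]
gripper_width: 0.0299
```

Call:
apply_moves --plan '[[200,[0,0.02,0],0],[200,[0,0.0,0],0]]'

```text
time_s: 6.9
tcp_pos: [0.5308, 0.0923, 0.0571]
eef_rot: [-180.0, 0.0, -175.7]
contact_force: [4.8, 0.1, -1.6]
gripper_width: 0.0299
```

Run:
```python
from h import *
c=viewer.capture("wrist");g=get_state();crop(c["frame"],220,350,280,345,6,"g_w.png")
u=np.array([-.073,.9973,0])
for v in(340,335,330,325,320): print(v,(watz(c,g,283,v,.095)-g["tcp_pos"])@u)
print(g["contact_force"],g["tcp_pos"])
```

```text
340 0.02253113641294472
335 0.019495549232199
330 0.016532945907465502
325 0.01363937384405505
320 0.010811126365040852
[ 4.91901829 -0.72612668 -2.39042064] [0.53080101 0.09226146 0.05715808]
```

View pics/g_w.png

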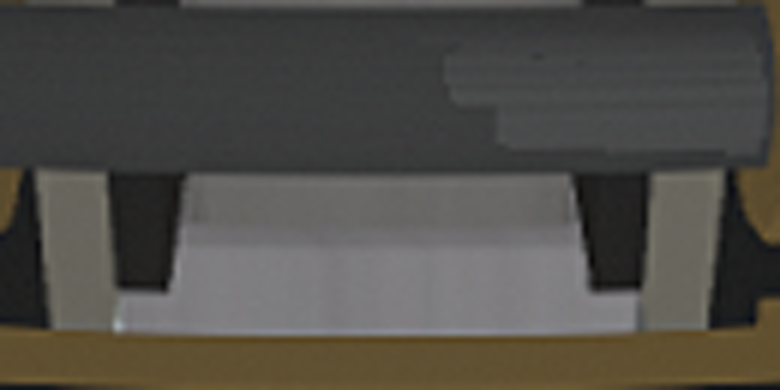

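Call:
apply_moves --plan '[[200,[0,0.01,0],0],[200,[0,0,0],0],[110,[0,0,0],0],[110,[0,0,0],0],[110,[0,0,0],0]]'

```text
time_s: 7.58
tcp_pos: [0.5296, 0.0926, 0.0568]
eef_rot: [-180.0, -0.1, -175.7]
contact_force: [0.4, 0.1, -0.3]
gripper_width: 0.0486
```

Run:
```python
from h import *
c=viewer.capture("wrist");g=get_state();crop(c["frame"],140,430,150,350,2.7,"h_w.png")
print(g["tcp_pos"],g["gripper_width"],g["contact_force"])
```

```text
[0.52984369 0.09266737 0.05690144] 0.04924362146228572 [ 0.24844899 -0.01196756 -0.03241913]
```

View pics/h_w.png

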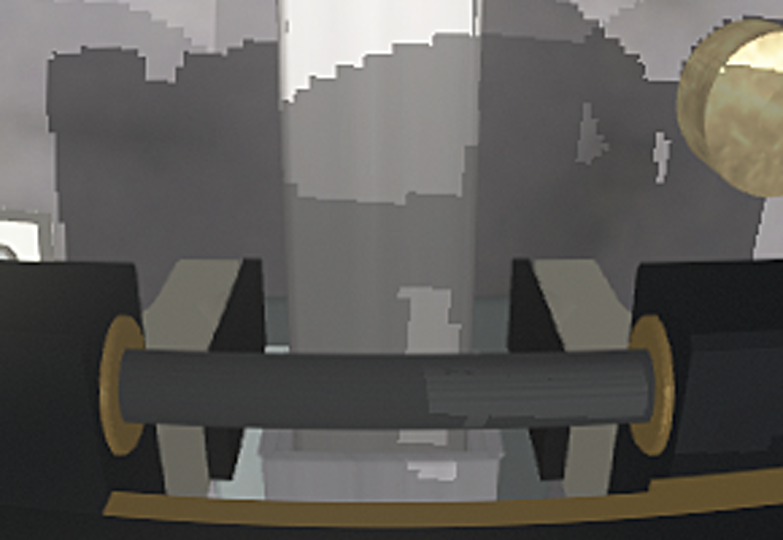

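Call:
apply_moves --plan '[[110,[-0.025,-0.2,0],0],[110,[0,-0.4,0],0],[110,[0,-0.4,0],0],[110,[0,-0.28,0],0],[110,[0,-0.1,0],0],[110,[0,0,0],0]]'

```text
time_s: 8.38
tcp_pos: [0.5368, 0.0237, 0.0571]
eef_rot: [180.0, 0.0, -175.8]
contact_force: [0.8, -0.2, 0.0]
gripper_width: 0.05
```

Run:
```python
from h import *
c=viewer.capture("wrist");g=get_state();cv2.imwrite("pics/i_w.png",c["frame"])
print(g["tcp_pos"],g["gripper_width"],g["contact_force"])
c=viewer.capture("side");crop(c["frame"],240,350,150,260,5,"i_s.png")
```

```text
[0.53684206 0.02403935 0.05709563] 0.04978126354805198 [ 1.08043538  0.2951662  -0.32992461]
```

View pics/i_w.png

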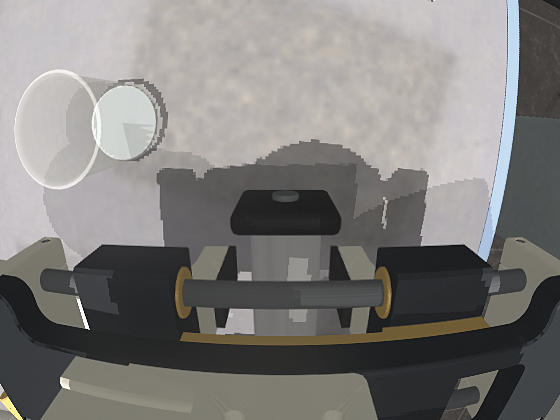

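View pics/i_s.png

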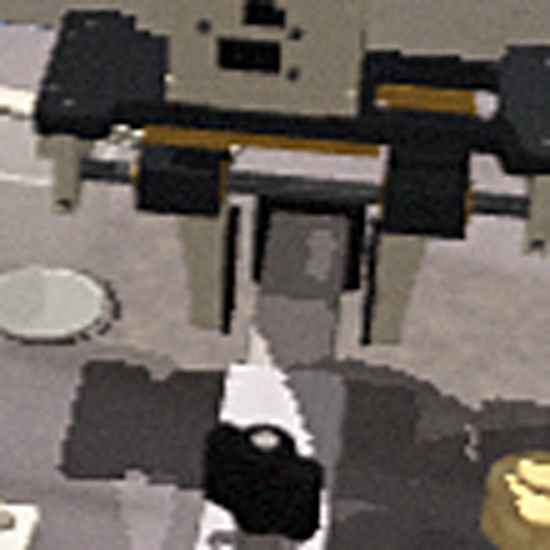

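Call:
apply_moves --plan '[[180,[0,0,0],0],[200,[0,0,0],0],[200,[0,0,0],0],[200,[0,0.1,0],0],[200,[0,0.16,0],0],[200,[0,0.16,0],0],[200,[0,0.16,0],0],[200,[0,0.14,0],0],[200,[0,0.1,0],0],[200,[0,0,0],0]]' --squeeze 40

```text
time_s: 9.72
tcp_pos: [0.5329, 0.0641, 0.0569]
eef_rot: [-179.9, -0.1, -175.7]
contact_force: [-1.0, -4.9, 2.3]
gripper_width: 0.0301
```

Run:
```python
from h import *
g=get_state()
print(g["tcp_pos"],g["gripper_width"],g["contact_force"])
c=viewer.capture("side");crop(c["frame"],240,350,150,260,5,"j_s.png")
```

```text
[0.53287294 0.06405312 0.05690312] 0.03006866861896205 [-0.97171449 -4.88413481  2.33603751]
```

View pics/j_s.png

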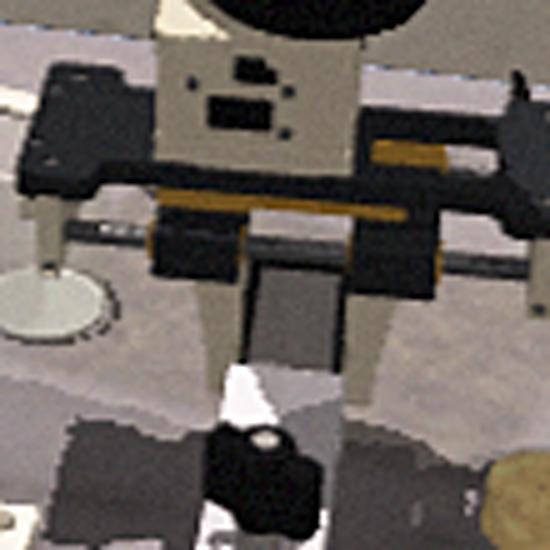

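Call:
apply_moves --plan '[[200,[0,0.02,0],0],[200,[0,0.02,0],0],[200,[0,0,0],0]]'

```text
time_s: 10.15
tcp_pos: [0.5328, 0.0655, 0.0569]
eef_rot: [-179.9, -0.1, -175.7]
contact_force: [-1.1, -8.2, 1.4]
gripper_width: 0.0299
```

Call:
apply_moves --plan '[[200,[0,0.02,0],0],[200,[0,0,0],0]]'

```text
time_s: 10.4
tcp_pos: [0.5327, 0.0665, 0.0569]
eef_rot: [-179.9, -0.1, -175.7]
contact_force: [0.2, -6.8, 1.9]
gripper_width: 0.0301
```

Call:
apply_moves --plan '[[200,[0,0.02,0],0],[200,[0,0,0],0]]'

```text
time_s: 10.65
tcp_pos: [0.5326, 0.0684, 0.0569]
eef_rot: [-180.0, -0.1, -175.8]
contact_force: [-3.6, -3.2, 2.6]
gripper_width: 0.0298
```

Run:
```python
from h import *
g=get_state()
print(g["tcp_pos"],g["gripper_width"],g["contact_force"])
c=viewer.capture("side");crop(c["frame"],250,350,195,295,6,"k_s.png")
c=viewer.capture("top");crop(c["frame"],190,330,190,250,5,"k_t.png")
```

```text
[0.53255633 0.06835229 0.05691618] 0.029824703744343883 [-3.62356252 -3.21476267  2.62853351]
```

View pics/k_s.png

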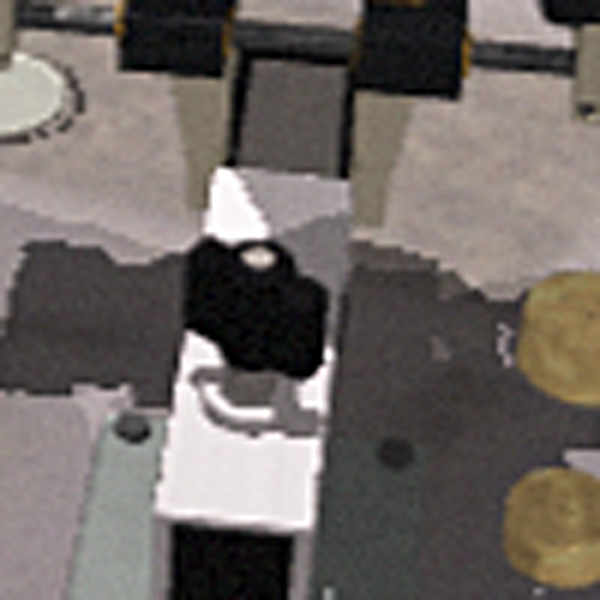

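View pics/k_t.png

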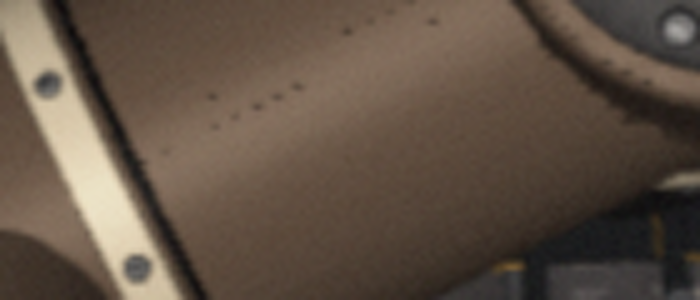

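Call:
apply_moves --plan '[[200,[0,0.02,0],0],[200,[0,0,0],0]]'

```text
time_s: 11.0
tcp_pos: [0.5325, 0.0698, 0.0569]
eef_rot: [-180.0, -0.1, -175.7]
contact_force: [-4.9, -1.6, 4.2]
gripper_width: 0.0297
```

Call:
apply_moves --plan '[[200,[0,0.02,0],0],[200,[0,0,0],0]]'

```text
time_s: 11.25
tcp_pos: [0.5324, 0.0709, 0.0569]
eef_rot: [-180.0, -0.1, -175.7]
contact_force: [-4.0, -1.4, 4.1]
gripper_width: 0.0296
```

Call:
apply_moves --plan '[[200,[0,0.02,0],0],[200,[0,0,0],0]]'

```text
time_s: 11.5
tcp_pos: [0.5324, 0.0718, 0.0569]
eef_rot: [-180.0, -0.1, -175.7]
contact_force: [-4.2, -3.1, 3.7]
gripper_width: 0.0298
```

Call:
apply_moves --plan '[[200,[0,0.02,0],0],[200,[0,0,0],0]]'

```text
time_s: 11.75
tcp_pos: [0.5323, 0.0719, 0.0569]
eef_rot: [-179.9, -0.1, -175.7]
contact_force: [-1.5, -8.5, 3.7]
gripper_width: 0.0298
```

Call:
apply_moves --plan '[[200,[0,-0.03,0],0],[200,[0,-0.03,0],0],[200,[0,0,0],0]]'

```text
time_s: 12.12
tcp_pos: [0.5324, 0.0701, 0.0569]
eef_rot: [180.0, -0.1, -175.7]
contact_force: [-5.7, -1.0, 3.8]
gripper_width: 0.0299
```

Call:
apply_moves --plan '[[150,[0,0,0],0],[105,[0,0,0],0],[105,[0,0,-0.4],0],[105,[0,0,-0.8],0],[105,[0,0,-0.8],0],[105,[0,0,0],0]]'

```text
time_s: 12.88
tcp_pos: [0.5358, 0.0711, 0.1606]
eef_rot: [179.9, 0.4, -175.7]
contact_force: [0.0, -0.1, -0.7]
gripper_width: 0.0518
```

Run:
```python
from h import *
g=get_state()
print(g["tcp_pos"],g["eef_rot"],g["gripper_width"],g["contact_force"],g["joints"])
c=viewer.capture("side");crop(c["frame"],250,350,165,295,4.5,"l_s.png")
c=viewer.capture("wrist");cv2.imwrite("pics/l_w.png",c["frame"])
```

```text
[0.5358447  0.0710812  0.16059195] [ 179.87275428    0.40487404 -175.68713723] 0.05175779497785085 [ 0.02270496 -0.06308917 -0.68450884] [ 28.37598844  10.80322279 -22.01789717   0.05846215 -56.75732106
 -24.09454437]
```

View pics/l_s.png

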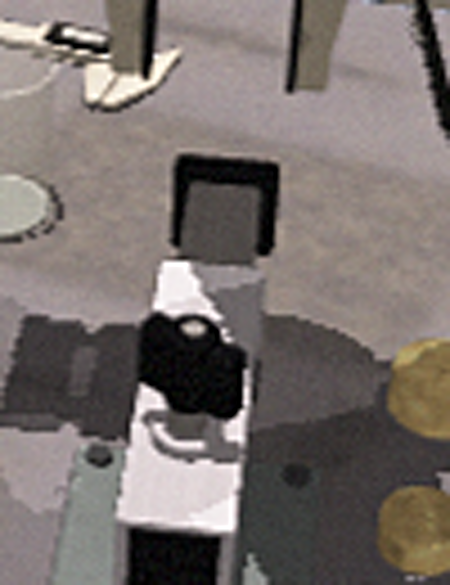

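View pics/l_w.png

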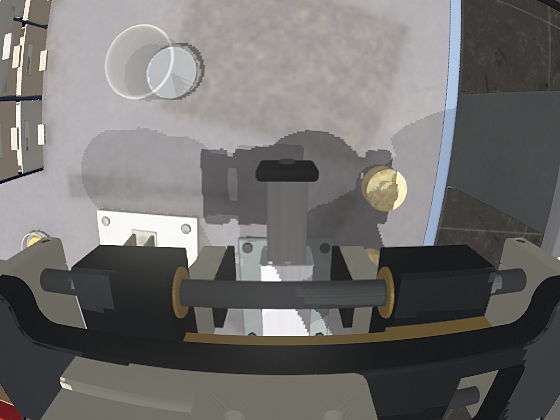

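Call:
apply_moves --plan '[[60,[0.02,0.5,-0.6],0],[60,[0.02,0.9,0],0],[60,[0.02,0.9,0],0],[60,[0,0.45,0],0],[60,[0,0,0],0],[60,[0,0,0],0]]'

```text
time_s: 13.72
tcp_pos: [0.5198, 0.2063, 0.1863]
eef_rot: [-180.0, -0.1, -175.7]
contact_force: [0.2, -0.3, 1.1]
gripper_width: 0.0669
```

Run:
```python
from h import *
g=get_state()
print(g["tcp_pos"],g["eef_rot"],g["gripper_width"],g["contact_force"],g["joints"])
c=viewer.capture("wrist");cv2.imwrite("pics/m_w.png",c["frame"])
c=viewer.capture("side");crop(c["frame"],230,400,165,335,3.5,"m_s.png")
```

```text
[0.51981806 0.20625701 0.18631492] [-1.79952948e+02 -6.93159527e-02 -1.75730285e+02] 0.06690609326177832 [ 0.24070625 -0.30573793  1.13981044] [ 4.16966404e+01  1.15032246e+01 -1.73819254e+01 -5.43309060e-03
 -6.11984919e+01 -3.74242758e+01]
```

View pics/m_w.png

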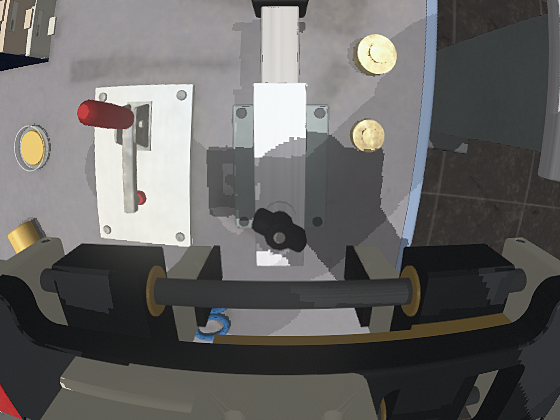

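Run:
```python
from h import *
c=cv2.imread("pics/m_w.png");crop(c,215,345,60,275,2.8,"m_wz.png")
crop(c,240,320,100,200,6,"m_wz2.png")
```

```text
(no output)
```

View pics/m_wz.png

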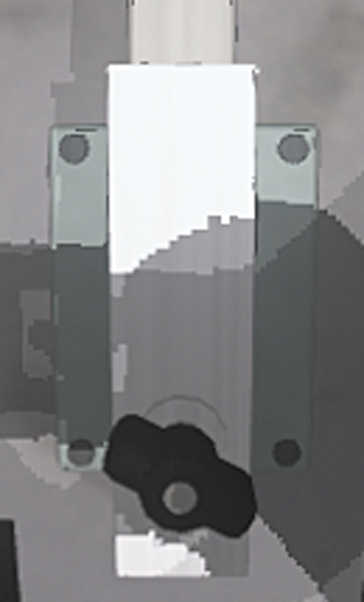

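View pics/m_wz2.png

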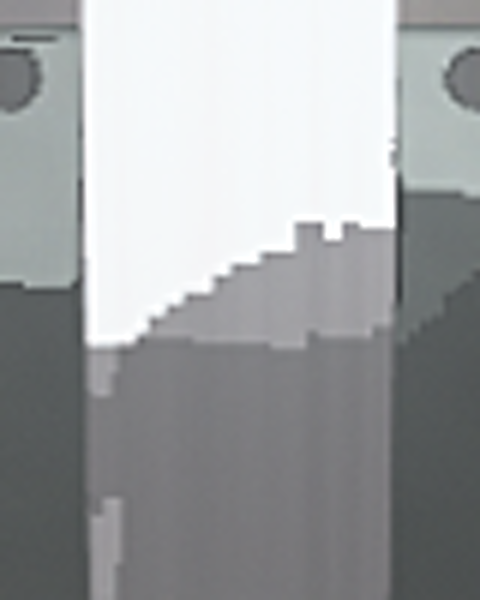

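View pics/m_s.png

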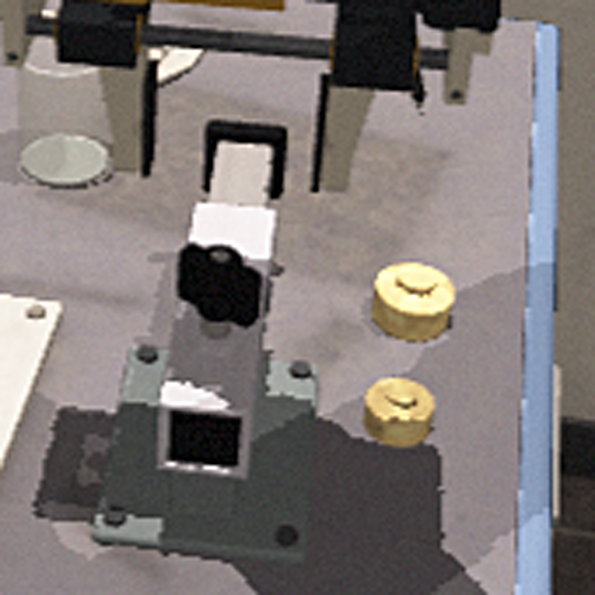

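Run:
```python
from h import *
c=viewer.capture("side")
m=np.array([.530,.1037,.075]);u=np.array([-.073,.9973,0]);x=np.array([.9973,.073,0])
B=m+.045*u
for sx in(-1,1):
    for dy in(-.01,.01):
        p=proj(c,B+sx*.022*x+dy*u)[0];print(sx,dy,p,(p-[265,220])*12)
f=c["frame"];f=cv2.convertScaleAbs(f,alpha=1.5,beta=20);crop(f,265,320,220,265,12,"n_s.png")
```

```text
-1 -0.01 [308.24719022 245.71246751] [518.96628258 308.54961009]
-1 0.01 [307.42636308 253.08716052] [509.11635693 397.04592627]
1 -0.01 [282.73020289 243.20632805] [212.76243463 278.47593665]
1 0.01 [281.41409857 250.49391053] [196.96918281 365.92692638]
```

View pics/n_s.png

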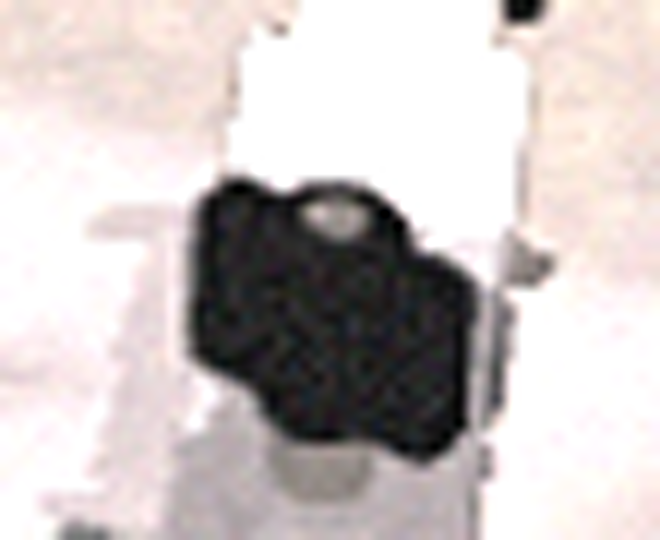

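Run:
```python
from h import *
c=viewer.capture("wrist");g=get_state();print(g["time_s"])
P=lambda u,v,z:watz(c,g,215+u/2.8,60+v/2.8,z)[:2]
print(P(180,498,.143),P(180,498,.141))
# top-face silhouettes
a=P(113,447,.135);b=P(248,512,.135);print(a,b,np.degrees(np.arctan2(*(a-b)[::-1])))
# edges: lower-left edge (104,470)->(150,495 ...) ; upper edge
crop(c["frame"],240,320,195,275,8,"o_w.png")
```

```text
13.925
[0.52169496 0.20919618] [0.52166141 0.20997301]
[0.53871711 0.20029524] [0.50444178 0.2148239 ] -22.97115714670149
```

View pics/o_w.png

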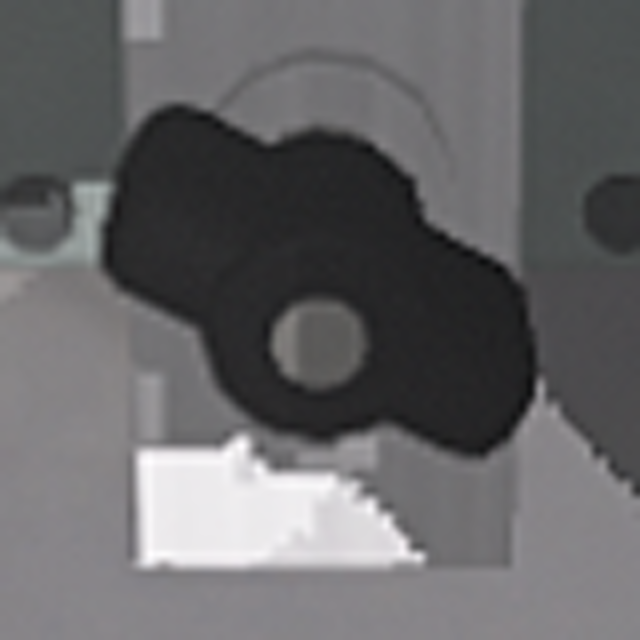

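Run:
```python
from h import *
c=viewer.capture("wrist");g=get_state()
P=lambda u,v,z:watz(c,g,240+u/8,195+v/8,z)[:2]
for z in(.141,):
    a=P(130,277,z);b=P(470,457,z);print(a,b,np.degrees(np.arctan2(*(a-b)[::-1])))
    n=np.array([0.37,.93])
    print("hub",P(318,342,z+.002))
a=P(205,112,.113);b=P(490,258,.113);print(np.degrees(np.arctan2(*(a-b)[::-1])))
p=(g["tcp_pos"],g["eef_rot"][2])
plan(p,[.5222,.2085,.19],-113,11)
```

```text
[0.53746906 0.20540321] [0.50772705 0.21961728] -25.54369780298833
hub [0.52145467 0.20923664]
-24.06767355687545
0 [-0.004, 0.004, -0.005] turn -0.951
1 [-0.004, 0.004, -0.005] turn -0.951
2 [-0.005, 0.003, -0.005] turn -0.951
3 [-0.005, 0.003, -0.005] turn -0.951
4 [-0.005, 0.002, -0.005] turn -0.951
5 [-0.005, 0.002, -0.005] turn -0.951
6 [-0.005, 0.001, -0.005] turn -0.951
7 [-0.006, 0.001, -0.005] turn -0.951
8 [-0.006, 0.0, -0.005] turn -0.951
9 [-0.006, -0.001, -0.005] turn -0.951
10 [-0.005, -0.001, -0.005] turn -0.951
```

Call:
apply_moves --plan '[[60,[-0.05,0.04,0],-0.94],[60,[0,0,0],-0.95],[60,[0,0,0],-0.94],[60,[0,0,0],-0.95],[60,[0,0,0],-0.94],[60,[0,0,0],-0.95],[60,[0,0,0],-0.94],[60,[0,0,0],-0.95],[60,[0,0,0],-0.94],[60,[0,0,0],-0.95],[60,[0,0,0],-0.95],[60,[0,0,0],0]]'

```text
time_s: 15.48
tcp_pos: [0.5226, 0.2087, 0.1872]
eef_rot: [-180.0, 0.0, -113.4]
contact_force: [0.1, -0.3, -0.1]
gripper_width: 0.0669
```

Run:
```python
from h import *
g=get_state()
print(g["tcp_pos"],g["eef_rot"],g["gripper_width"],g["contact_force"],g["joints"])
c=viewer.capture("wrist");cv2.imwrite("pics/p_w.png",c["frame"])
print(wproj(c,g,[.5222,.2085,.141]))
m=np.array([.530,.1037,.075]);u=np.array([-.073,.9973,0]);x=np.array([.9973,.073,0])
B=m+.045*u
for dy in(-.01,.01): print(wproj(c,g,B+.022*x+dy*u))
```

```text
[0.5225549  0.20870416 0.18718649] [-1.79993351e+02  1.34553803e-02 -1.13398074e+02] 0.06691755226997273 [ 0.14055912 -0.30039057 -0.08222831] [ 4.17010323e+01  1.17239487e+01 -1.69748578e+01  4.16804701e-04
 -6.12861894e+01  2.49006925e+01]
[[283.01631446 232.15107646]]
[[344.77446299 145.8213897 ]]
[[323.68221606 156.36824995]]
```

View pics/p_w.png

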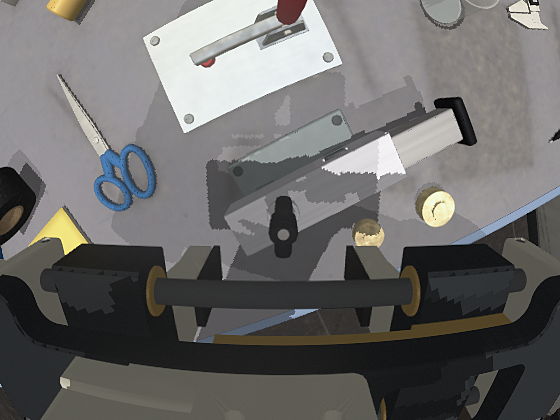

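Run:
```python
from h import *
c=cv2.imread("pics/p_w.png");crop(cv2.convertScaleAbs(c,alpha=1.5,beta=20),290,370,120,180,9,"p_b.png")
crop(c,245,325,185,285,6,"p_k.png")
```

```text
(no output)
```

View pics/p_b.png

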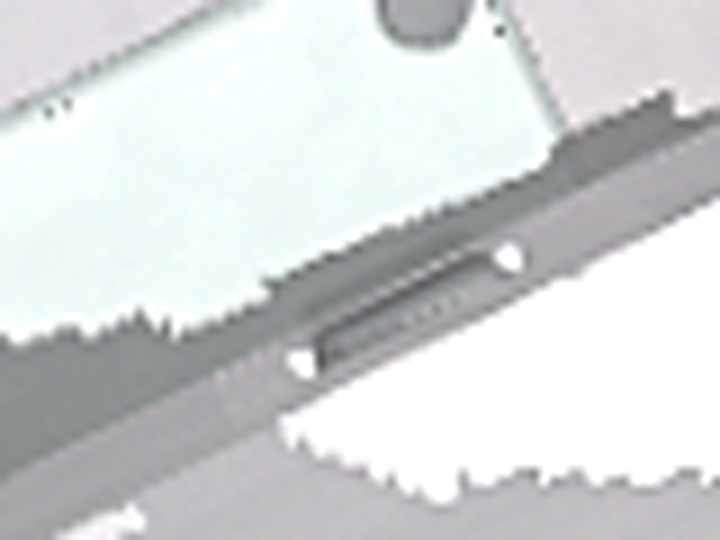

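View pics/p_k.png

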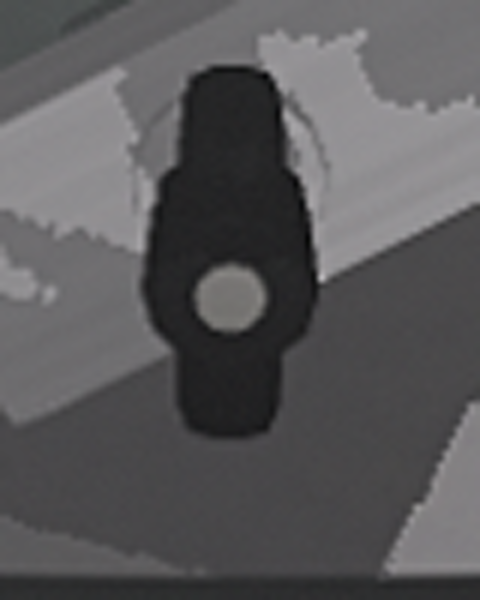

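Call:
apply_moves --plan '[[60,[0,0,0.5],0],[60,[0,0,0.6],0],[60,[0,0,0.43],0],[120,[0,0,0],0],[200,[0,0,0],0],[255,[0,0,0],0],[255,[0,0,0],0],[255,[0,0,0],0]]' --squeeze 40

```text
time_s: 16.52
tcp_pos: [0.5226, 0.2092, 0.111]
eef_rot: [-180.0, 0.0, -113.3]
contact_force: [-0.3, -0.5, -0.7]
gripper_width: 0.0228
```

Run:
```python
from h import *
g=get_state()
print(g["tcp_pos"],g["eef_rot"],g["gripper_width"],g["contact_force"],g["moment"])
c=viewer.capture("wrist");crop(c["frame"],180,390,180,350,3.5,"q_w.png")
```

```text
[0.5225539  0.20922507 0.11098116] [-1.79982405e+02  3.66495907e-02 -1.13329427e+02] 0.022769980818016212 [-0.34204189 -0.45435894 -0.74368041] [-0.0281444   0.2070313   0.05219711]
```

View pics/q_w.png

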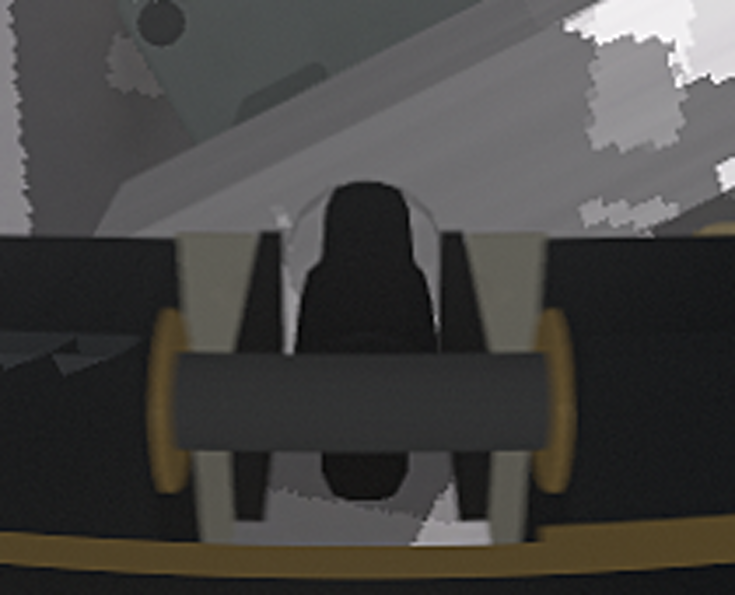

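Still closing and well centred; keep closing.

Call:
apply_moves --plan '[[255,[0,0,0],0],[255,[0,0,0],0],[255,[0,0,0],0]]'

```text
time_s: 16.95
tcp_pos: [0.5223, 0.2087, 0.1107]
eef_rot: [180.0, -0.0, -113.3]
contact_force: [-1.7, -2.9, 4.0]
gripper_width: 0.0122
```

Call:
apply_moves --plan '[[255,[0,0,0],0.5],[255,[0,0,0],0.6],[255,[0,0,0],0.7],[255,[0,0,0],0.7],[255,[0,0,0],0.7],[255,[0,0,0],0.6],[255,[0,0,0],0.6],[255,[0,0,0],0.6]]' --squeeze 50

```text
time_s: 17.95
tcp_pos: [0.5223, 0.2087, 0.1107]
eef_rot: [-180.0, -0.0, -143.4]
contact_force: [-1.6, -3.0, 4.7]
gripper_width: 0.0116
```

Run:
```python
from h import *
g=get_state()
print(g["tcp_pos"],g["eef_rot"],g["gripper_width"],g["contact_force"],g["moment"],g["joints"])
```

```text
[0.52225247 0.20872845 0.11066301] [-1.79986837e+02 -3.60335960e-02 -1.43439419e+02] 0.011590301685427856 [-1.58010822 -2.98217727  4.74069009] [-1.01152488  0.80646838  0.03740071] [ 4.17315886e+01  1.60096966e+01 -2.24584496e+01  1.25894155e-02
 -5.15689278e+01 -5.17883197e+00]
```

Call:
apply_moves --plan '[[255,[0,0,0],0.6],[255,[0,0,0],0.6],[255,[0,0,0],0.6],[255,[0,0,0],0.6]]'

```text
time_s: 18.45
tcp_pos: [0.5222, 0.2087, 0.1107]
eef_rot: [-180.0, -0.0, -157.8]
contact_force: [-1.9, -1.8, 4.0]
gripper_width: 0.0115
```

Run:
```python
from h import *
g=get_state()
print(g["tcp_pos"],g["eef_rot"],g["gripper_width"],g["contact_force"],g["moment"])
```

```text
[0.52224286 0.2087422  0.11066528] [-1.79974477e+02 -3.33836389e-02 -1.57819420e+02] 0.011516690931955195 [-1.92683815 -1.81256455  3.99788696] [-0.99891999  0.8121804   0.32298881]
```

Call:
apply_moves --plan '[[255,[0,0,0],0.5],[255,[0,0,0],0.5],[255,[0,0,0],0.5]]'

```text
time_s: 18.82
tcp_pos: [0.5222, 0.2088, 0.1107]
eef_rot: [-180.0, -0.0, -166.8]
contact_force: [-2.6, -0.9, 2.9]
gripper_width: 0.0114
```

Run:
```python
from h import *
g=get_state()
print(g["tcp_pos"],g["eef_rot"],g["gripper_width"],g["contact_force"],g["moment"])
```

```text
[0.52222706 0.2087742  0.11065069] [-1.79967604e+02 -2.96064407e-02 -1.66784718e+02] 0.011408344490876313 [-2.56152894 -0.89194813  2.90729104] [-0.41113876  1.12348497  0.35633887]
```

Call:
apply_moves --plan '[[255,[0,0,0],0.5],[255,[0,0,0],0.5],[255,[0,0,0],0.5],[255,[0,0,0],0.5],[255,[0,0,0],0.5],[255,[0,0,0],0.5],[255,[0,0,0],0.5],[255,[0,0,0],0]]'

```text
time_s: 19.82
tcp_pos: [0.5222, 0.2088, 0.1107]
eef_rot: [-180.0, -0.0, 172.3]
contact_force: [-2.6, -2.3, 4.0]
gripper_width: 0.012
```

Run:
```python
from h import *
g=get_state()
print(g["tcp_pos"],g["eef_rot"],g["gripper_width"],g["contact_force"],g["moment"],g["joints"])
```

```text
[0.52222864 0.20878779 0.11065906] [-1.79967427e+02 -1.70204989e-02  1.72307922e+02] 0.012031938802865662 [-2.6234499  -2.29138621  4.00853988] [-1.07853921  1.01797417  0.16127366] [ 4.17369585e+01  1.60095799e+01 -2.24583950e+01  1.05395131e-02
 -5.15678377e+01 -4.94355855e+01]
```

Call:
apply_moves --plan '[[150,[0,0,0],0],[60,[0,0,0],0],[60,[0,0,0],0],[60,[0,0,-0.4],0],[60,[0,0,-0.7],0],[60,[0,0,-0.7],0],[60,[0,0,0],0],[60,[0,0,0],0]]'

```text
time_s: 20.82
tcp_pos: [0.5222, 0.2091, 0.2002]
eef_rot: [180.0, -0.0, 172.3]
contact_force: [-0.4, -0.8, 0.4]
gripper_width: 0.0669
```

Run:
```python
from h import *
g=get_state()
print(g["tcp_pos"],g["eef_rot"],g["gripper_width"],g["contact_force"],g["moment"])
c=viewer.capture("wrist");cv2.imwrite("pics/r_w.png",c["frame"]);crop(c["frame"],215,345,60,275,2.8,"r_wz.png")
c=viewer.capture("side");crop(cv2.convertScaleAbs(c["frame"],alpha=1.5,beta=20),250,340,200,280,8,"r_s.png")
```

```text
[0.52216599 0.20910192 0.20016505] [ 1.79984515e+02 -2.01005898e-02  1.72269589e+02] 0.06692312897158069 [-0.3668135  -0.82378913  0.44288079] [-0.04546545  0.16416351  0.09030298]
```

View pics/r_w.png

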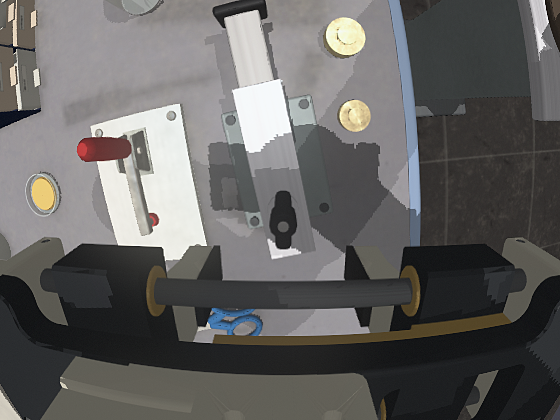

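View pics/r_wz.png

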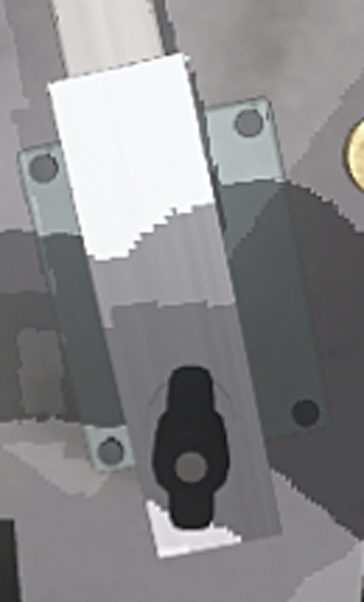

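View pics/r_s.png

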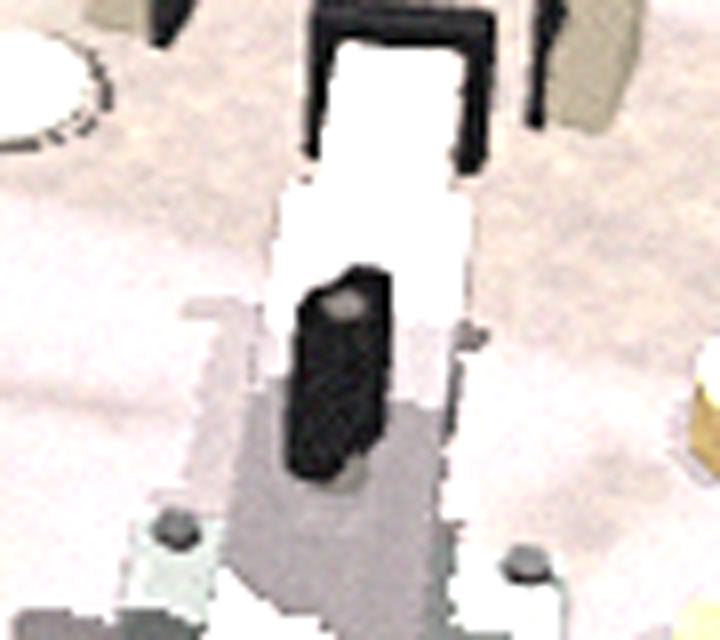

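Call:
apply_moves --plan '[[60,[-0.4,-0.3,0],-1],[60,[-0.4,-0.3,0],-1],[60,[0,0,0],-1],[60,[0,0,0],-1],[60,[0,0,0],-1],[60,[0,0,0],-1],[60,[0,0,0],-1],[60,[0,0,0],-1],[60,[0,0,0],-1],[60,[0,0,0],-1],[60,[0,0,0],-1],[60,[0,0,0],-1]]'

```text
time_s: 22.42
tcp_pos: [0.5594, 0.1757, 0.1993]
eef_rot: [179.9, -0.1, -115.5]
contact_force: [0.2, -0.1, -0.9]
gripper_width: 0.0667
```

Call:
apply_moves --plan '[[60,[0,0,0.3],-1],[60,[0,0,0.3],-1],[60,[0,0,0.1],0],[60,[0,0,0],0]]'

```text
time_s: 22.92
tcp_pos: [0.5596, 0.1757, 0.1649]
eef_rot: [179.9, -0.1, -103.9]
contact_force: [-0.2, -0.2, -0.4]
gripper_width: 0.0669
```

Run:
```python
from h import *
g=get_state()
print(g["tcp_pos"],g["eef_rot"],g["contact_force"])
c=viewer.capture("wrist");cv2.imwrite("pics/s_w.png",c["frame"])
m=np.array([.530,.1037,.075]);u=np.array([-.073,.9973,0]);x=np.array([.9973,.073,0])
B=m+.045*u
P=[wproj(c,g,B+.020*x+dy*u)[0] for dy in(-.012,.012)];print(P)
q=np.mean(P,0).astype(int);crop(cv2.convertScaleAbs(c["frame"],alpha=1.6,beta=20),q[0]-40,q[0]+40,q[1]-30,q[1]+30,9,"s_b.png")
```

```text
[0.55956489 0.17573755 0.16492908] [ 1.79948862e+02 -6.77107019e-02 -1.03853758e+02] [-0.20268443 -0.22151681 -0.36673351]
[array([331.50030577, 215.76163392]), array([303.09363662, 224.62104826])]
```

View pics/s_w.png

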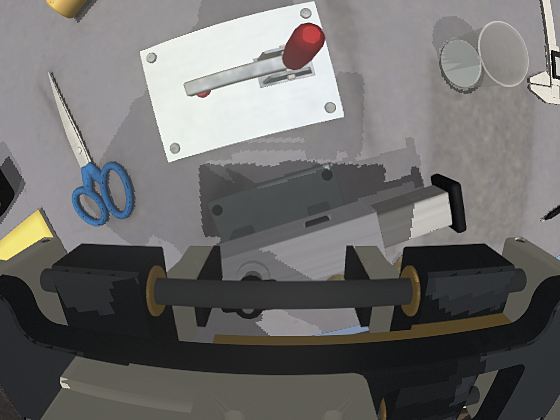

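View pics/s_b.png

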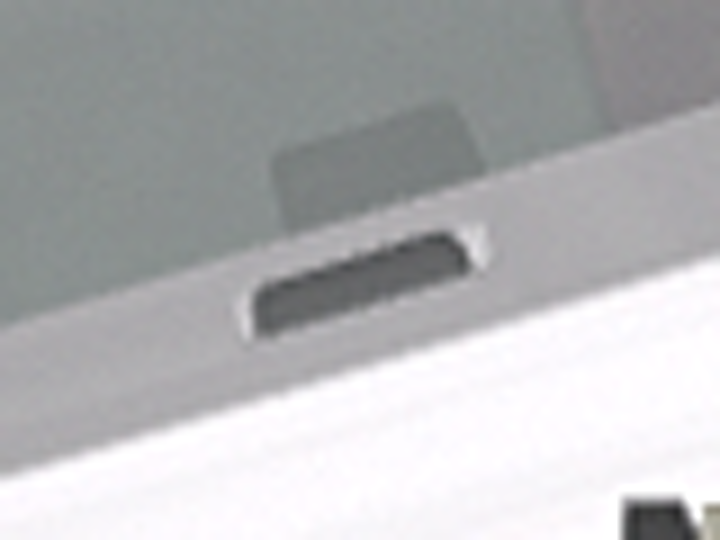

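Call:
apply_moves --plan '[[60,[0,0,-0.6],0],[60,[0,0,-0.6],0],[60,[0,0,0],0],[60,[0,0,0],0]]'

```text
time_s: 23.48
tcp_pos: [0.5596, 0.1759, 0.2256]
eef_rot: [-180.0, 0.0, -103.8]
contact_force: [0.2, -0.1, -0.7]
gripper_width: 0.067
```

Run:
```python
from h import *
c=viewer.capture("side");cv2.imwrite("pics/t_s.png",c["frame"])
a=cv2.imread("pics/a_side.png")
for n,(u0,u1,v0,v1) in {"beaker":(230,268,170,222),"wa":(334,362,236,264),"wb":(331,358,270,294)}.items():
    t=cv2.matchTemplate(c["frame"][v0-6:v1+6,u0-6:u1+6],a[v0:v1,u0:u1],cv2.TM_CCOEFF_NORMED);print(n,cv2.minMaxLoc(t)[1:4:2])
print(get_state()["contact_force"],get_state()["time_s"])
```

```text
beaker (0.6033328771591187, (6, 6))
wa (0.9545179009437561, (6, 6))
wb (0.9784280061721802, (6, 6))
[ 0.15493819 -0.34808126  0.44514805] 23.525
```

View pics/t_s.png

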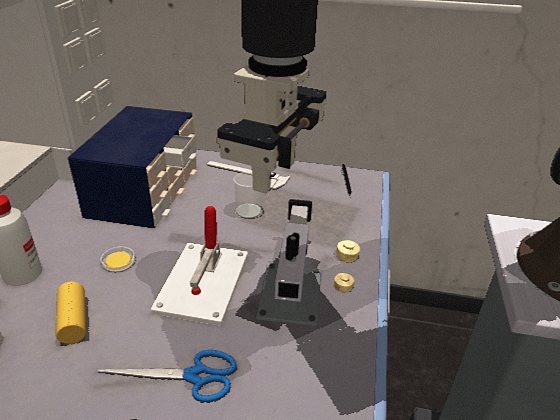

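The side view shows the tube in with its end plate at (299,208) and the wing turned at (292,246). The beaker base is at (249,211) and the weights at (347,250) and (344,282), all at zero offset from the start.

```bash
python3 -c "
from plant import close_job
print(close_job())"
```

```text
the job is handed in; nothing more can be done
None
```

The specimen stop is set to its working length and clamped, and I handed the job in at about 23.5 s of the 51 s allowed.

- **Tube:** I pinched both buttons flush (the gripper read 29.9 mm) and slid their front halves into the mouth. I then gripped the tail and pushed until the sliding force dropped from about 7 N to 2–3 N as the buttons popped out. Pushing on a few millimetres, the tube stopped hard at the forward end of the slots, so I drew it back about 2 mm to the middle of the play.
- **Buttons:** In the pictures the +x button fills its slot with an even gap at each end. The -x button shows proud of the sleeve in the side view, though that is only a few pixels.
- **Knob:** I gripped the wing across its 12 mm thickness and turned it about 74° clockwise. The moment rose from about 0.04 to 0.32–0.36 N m near 42°, as expected when the screw came tight. I estimate the slip after that at about 0.57 rad, and the released wing stayed at the turned angle.
- **Surroundings:** The beaker and both brass weights match their starting positions in the side view with no pixel shift. The beaker's match score was low (0.60), because the arm stood partly in front of it. The gripper was open, clear of everything, and read no force above sensor noise.

No check failed. The cameras disagreed by about 2 mm on the tube's sideways position, and I corrected for it before gripping.

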